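Turn the dispenser insert round and shut the drawer

ROBOT

A 7-joint arm with a two-finger parallel gripper is mounted at the origin on the work surface. World frame = base frame: x ahead of the robot, y to its left, z up, the work surface at z = 0. Lengths are in m, angles in rad, forces in N, time in s.
With the tool pointing down it reaches from about 0.35 to 0.9 m from the base axis. Payload 8.1 kg.
Tool frame: the origin (TCP) lies midway between the tips of the shut fingers; the grasp point (between the pads) lies arm.tcp_to_grasp behind it (arm.tcp_to_grasp is the distance from the TCP to the grasp point, in m); z points along the fingers, y is the line along which they close (so a half turn about z gives the same grasp; the last joint's range is limited). The gripper opens to 92 mm and grips with 3 to 60 N. Pads are 19 mm wide; open, the fingers measure 130 mm over their backs; the gripper's body (75 mm by 190 mm) begins 47 mm behind the grasp point.
Start: joints at [1.084, 0.434, 0.025, 1.573, -0.012, 1.134, -0.075], TCP at [0.234, -0.58, 0.227] pointing down, gripper open.
Joint ranges: [-2.62, 2.62], [-0.44, 2.09], [-1.27, 1.32], [0.08, 2.57], [-1.32, 4.46], [0.12, 2], [-2.74, 2.74]. Speed limits (rad/s): [2.22, 2.22, 3.01, 3.01, 3.14, 3.14, 3.14].

INTERFACE

Orientations are given as a rotation vector (axis times angle).
In Python, from cell import observe, get_image, arm gives the robot as it stands. The module is installed in compiled form; this text tells all that it offers.
- The arm moves only by the tool drive_tool, never from a script. Its argument "steps" is a list of rows, each a list of 5 numbers: the closure, from 0 (fully open) to 1 (shut), then the shift along the world's x, y, z in mm, then the turn about the world's z in rad. In form: [[hand, x, y, z, roll], ...]. A call has 1 to 20 rows; each row shifts and turns the commanded pose from where the row before left it; what a row does not reach is not made up. A row lasts 1/12 s, in which the tool goes at most 41.7 mm and 7.16 degrees, less where a joint would pass 70% of its speed; a pose out of reach is approached as far as the arm can. A call with a gripper value outside its range is refused whole. The fingers move at their own pace and stop on an object; "grip_force" is the grip in N (left out, the last holds). Time passes only in rows, so rows that do not move let the fingers close. It gives the time, the measured TCP pose, the force, the opening and the grip force at its end, in the units of the state.
- observe(): the state, without advancing time (a new reading comes with each control period).
- get_image(name): name is "scene" or "top"; returns a dict with "image" (384x512x3 uint8, red, green, blue), "vfov" (degrees; the focal length in pixels is half the picture's height over the tangent of half this angle, whatever the lens; pixels are square), "cx", "cy" (the principal point, pixels), "xyz" and "attitude" of the camera in the world. Camera axes: x right, y down, z forward; pixel columns grow to the right and rows downward; lengths in m; the calibration is good to about 2 mm. A picture is of the moment at which its call begins. There is no depth.
- arm.sign_off(): hands the job in; it is judged then, once.
The state is a dict: "clock": time; "joints": joint angles; "dq": joint speeds; "joint_efforts": joint torques, N m; "position": TCP position; "ee_rot": TCP orientation; "force": force on the tool from outside, world axes, zero at the start; "ft_torque": the same for the moment, N m; "width": opening from 0.0 (shut) to 1.0 (fully open); "gripper_force": force on a finger pad.
Only numpy, scipy, OpenCV 4.12 (cv2) and the standard library are available. Lean on these libraries where they do the work, as an engineer would, in place of code of your own. Each camera call takes 0.05 s, during which the arm holds its last target. There are 200 camera calls.

TASK

The tray insert in the open drawer of the detergent dosing unit has been put in back to front: its round siphon cap is at the drawer's front panel. Lift the insert clear, turn it half round and lower it gently (do not drop it) fully home in the drawer, with the cap at the back towards the unit, then push the drawer fully shut and let go. Leave the bottle, the carton and the cup where they stand, upright.

Things in the scene. Friction and masses are not known exactly. Their poses are not given: they have to be found in the camera images.
- insert_mid (a point): Centre of the insert, half-way up its walls (21 mm above its underside). Loose white plastic tray, 145 mm long (x) by 105 mm wide (y), walls 42 mm high, about 0.25 kg; its lowest 10 mm are stepped in 4 mm all round. Axes: x along the tray towards its siphon cap, z up. It starts seated in the drawer with the cap end at the drawer's front panel.
- insert_grip (a point): Point on the axis of the insert's square lift post, where to grip it, 68 mm above the insert's underside. The post stands in the middle of the tray, 28 x 28 mm, sides parallel to the tray's; its top is 84 mm above the underside (16 mm above this point, 42 mm above the tray walls). Axes as insert_mid.
- insert_cap (a point): Top of the insert's round siphon cap (a disc 38 mm across with a small stub), 46 mm from the post axis along the insert's +x, 42 mm above its underside, level with the walls. The other end of the tray is an open compartment.
- drawer_floor (a point): Centre of the drawer's inner floor, 20 mm above the counter; moves with the drawer. White, open on top, inside 150 mm (x) by 110 mm (y): 2.5 mm clearance each side of the insert; walls 4 mm thick, 42 mm above the floor, plus a rim flared outward up to 46 mm. Axes: x from the front panel to the back, into the unit (the way it shuts), z up. The insert seats flat on this floor.
- drawer_lip (a point): Middle of the front face of the drawer's pull lip, a bar 100 mm wide (y), 12 mm high, 12 mm out from the front panel, 103 mm from drawer_floor towards -x, 106 mm above the counter. Axes as drawer_floor; push along +x to shut. The panel is 186 mm wide, 12 mm thick, its top 115 mm above the counter: the insert's underside must be above that while it turns.
- unit_face (a point): Top front edge, in the middle, of the fixed dosing unit: a low grey cabinet 190 mm wide, 200 mm deep, roof 130 mm above the counter, a control strip up to 142 mm along its back 70 mm. It stands behind the drawer, 105 mm from drawer_floor when that is out. Its opening is 118 mm high: a seated insert passes in. Axes as drawer_floor.
- drawer (a joint): How far the drawer has been pushed in, m: 0 fully out (as it starts), 0.184 fully shut against its stop. It slides along its x with about 4 N of friction and stays where it is left.
- softener_mid (a point): Bystander: white softener bottle, 70 mm across, 160 mm tall; point at its centre, half-way up.
- tablets_mid (a point): Bystander: cardboard carton 75 x 115 x 100 mm high; point at its centre.
- cup_mid (a point): Bystander: open grey dosing cup, 76 mm across, 75 mm tall; point at its centre.
Not all that is in view belongs to the job. Leave any green or red look-alike of the part that bears insert_mid alone. Leave any black look-alike of the part that bears softener_mid alone.

How it is judged:
On the way, in this order (a step that is already met when the one before it is completed fails the run):
1. the insert is lifted clear of the drawer, its underside above the drawer's walls (z of insert_grip in the frame of drawer_floor above 0.125 m), for 0.2 s.
2. the insert, turned so that the cap is at the back, is lowered in the hand to within 20 mm of the drawer's floor, not dropped (x of insert_cap in the frame of drawer_floor above 0.03 m and horizontal distance between insert_grip and drawer_floor below 0.015 m and z of insert_grip in the frame of drawer_floor below 0.088 m and contact force between the fingers and insert above 1 N), for 0.05 s.
3. the insert is let go, fully home in the drawer with the cap at the back, with the drawer not yet shut (x of insert_cap in the frame of drawer_floor between 0.036 and 0.056 m and y of insert_cap in the frame of drawer_floor between -0.01 and 0.01 m and x of insert_grip in the frame of drawer_floor between -0.007 and 0.007 m and y of insert_grip in the frame of drawer_floor between -0.007 and 0.007 m and z of insert_grip in the frame of drawer_floor between 0.06 and 0.072 m and angle between insert_grip's own z axis and vertical below 0.05 rad and value of joint drawer below 0.15 m and contact force between the fingers and insert below 0.1 N), for 0.2 s.
At the end, for the whole second after the job is handed in: The drawer is shut to within 8 mm, and the insert lies at rest, fully home (not more than 4 mm high, 7 mm sideways, about 3 degrees of level) in the drawer with its siphon cap at the back; bottle, carton and cup are upright within 30 mm of where they stood (x of insert_cap in the frame of drawer_floor between 0.036 and 0.056 m and y of insert_cap in the frame of drawer_floor between -0.01 and 0.01 m and x of insert_grip in the frame of drawer_floor between -0.007 and 0.007 m and y of insert_grip in the frame of drawer_floor between -0.007 and 0.007 m and z of insert_grip in the frame of drawer_floor between 0.06 and 0.072 m and angle between insert_grip's own z axis and vertical below 0.05 rad and value of joint drawer above 0.176 m and linear speed of insert below 0.02 m/s and distance of each of softener_mid, tablets_mid, cup_mid from where it was at the start of the episode below 0.03 m and angle between each of softener_mid, tablets_mid, cup_mid's own z axis and vertical below 0.2 rad); the robot touches nothing.
It fails at once if the insert is slammed or forced into the drawer (over 60 N) (contact force between insert and drawer above 60 N).
It fails at once if a bystander is pushed more than 30 mm or knocked over (not (distance of softener_mid from where it was at the start of the episode below 0.03 m) or not (distance of tablets_mid from where it was at the start of the episode below 0.03 m) or not (distance of cup_mid from where it was at the start of the episode below 0.03 m) or angle between any of softener_mid, tablets_mid, cup_mid's own z axis and vertical above 0.5 rad).
It also fails if it takes over 69 s, if anything falls off the work surface, if the arm or the gripper's body presses on something with over 40 N, if the wrist force passes 120 N, or if a joint passes its speed limit or range.

## Working session

There is one attempt and no reset: what is moved stays moved. The work goes in short steps, Python scripts to look and compute and a tool call to move; the robot and the scene stay as the last step left them, time stands still between calls to the robot, and variables do not carry over. Pictures are saved under pics/ and viewed, at most 10 in all, crops included, and the job is handed in when it is done.

Besides the shell and the picture viewer there is one more tool, called as name(argument=value, ...) on one line, values as JSON. drive_tool: Moves the arm, as the interface text tells. Its arguments: {"type":"object","properties":{"steps":{"type":"array"},"grip_force":{"type":"number"}},"required":["steps"]}

```bash
mkdir -p pics; cat > h.py <<'E'
import numpy as np, cv2, json
from scipy.spatial.transform import Rotation as R
from cell import observe, get_image, arm
def snap(cam, fn):
    d=get_image(cam); cv2.imwrite(f'pics/{fn}.png', d['image'][:,:,::-1])
    m={k:np.array(v).tolist() for k,v in d.items() if k!='image'}
    json.dump(m,open(f'pics/{fn}.json','w')); return m
def cal(fn): return json.load(open(f'pics/{fn}.json'))
def rot(m):
    a=np.array(m['attitude']); return a if a.shape==(3,3) else R.from_rotvec(a).as_matrix()
def ray2z(m,u,v,z):
    f=192/np.tan(np.radians(m['vfov'])/2); d=rot(m)@np.array([(u-m['cx'])/f,(v-m['cy'])/f,1]); c=np.array(m['xyz'])
    return c+d*(z-c[2])/d[2]
def proj(m,p):
    f=192/np.tan(np.radians(m['vfov'])/2); q=rot(m).T@(np.array(p)-m['xyz']); return q[:2]/q[2]*f+[m['cx'],m['cy']]
E
python3 - <<'E'
from h import *
print(snap('scene','s0'));print(snap('top','t0'));s=observe();print(s);print(arm.tcp_to_grasp)
E
```

```text
{'vfov': 49.678731073941535, 'cx': 255.83943270719058, 'cy': 198.7722882122257, 'xyz': [1.3546880778824677, 0.11447346581112033, 0.6840131374296613], 'attitude': [-1.5396997577566598, -1.748573455314288, 0.899312781592812]}
{'vfov': 55.41660808241904, 'cx': 257.61122720386345, 'cy': 191.0934621391623, 'xyz': [0.337308283942706, 0.04617107343719054, 1.1032195312125088], 'attitude': [-2.1159078790992174, 2.1217927286181606, -0.20384314877831902]}
{'clock': 0.1, 'joints': array([ 1.08436596,  0.43513388,  0.0249699 ,  1.57401391, -0.01162545,
        1.13398074, -0.07508486]), 'dq': array([ 1.19037424e-03, -1.55943744e-03,  3.55154977e-04, -2.67880883e-03,
        5.87145293e-05, -4.97900158e-04, -7.93857823e-04]), 'joint_efforts': array([ 2.85915274e-03, -6.69131184e+01,  9.87672396e-01, -3.15143037e+01,
       -6.05239347e-02,  3.75187676e-02,  8.79027675e-05]), 'position': array([ 0.23383628, -0.57911488,  0.22603244]), 'ee_rot': array([-3.08261632e+00, -5.98873859e-01,  5.72650643e-04]), 'force': array([ 0.07745932,  0.27592859, -0.42388549]), 'ft_torque': array([0.02429609, 0.04873232, 0.05070113]), 'gripper_force': 0.0, 'width': 1.0009094973820327}
0.0188
```

View pics/s0.png

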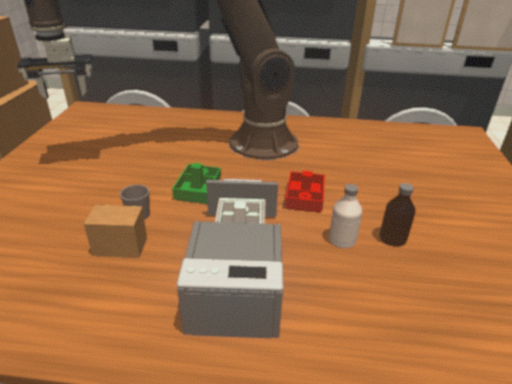

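View pics/t0.png

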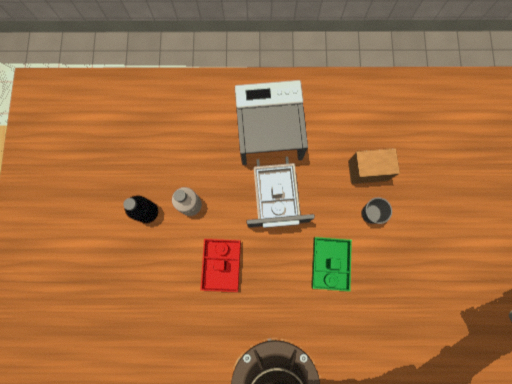

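Scene: the unit is at top px (271,120), with the open drawer in front of it. Candidates for the insert in the top view are the white tray in the drawer (278,192), the red tray (222,265) and the green tray (332,264). I choose the white one. For the bottle, the white one (185,202) is the bystander and the black one (142,209) is its look-alike. Next is a close crop of the white tray.

```bash
python3 - <<'E'
from h import *
i=cv2.imread('pics/t0.png')[145:235,230:330]; cv2.imwrite('pics/t0c.png',cv2.resize(i,None,fx=6.5,fy=6.5,interpolation=cv2.INTER_CUBIC))
E
```

```text
(no output)
```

View pics/t0c.png

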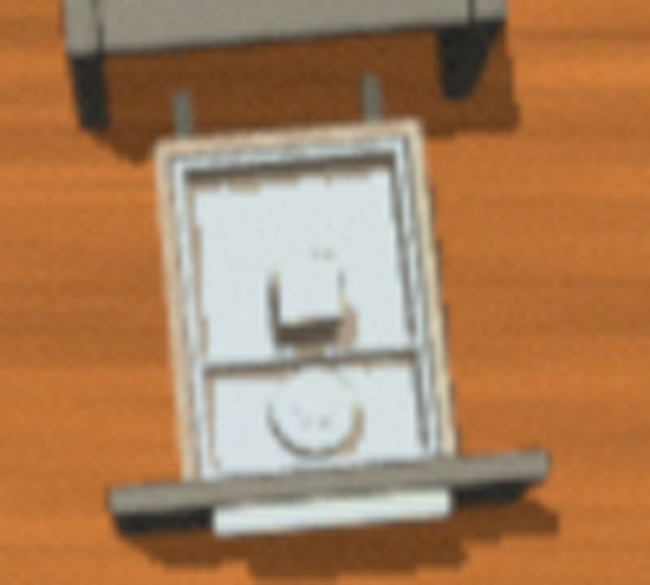

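The crop shows the white tray with its square post top at about crop (308,288) and its round cap at (312,408), at the front panel. It matches the description. The panel's top edge runs from (108,490) to (548,455) and the unit's roof edge from (68,55) to (505,20).

```bash
python3 - <<'E'
from h import *
from scipy.optimize import least_squares
m=cal('t0')
# crop px, model point (drawer frame, z above counter)
P=[((68,55),(.105,.095,.130)),((505,20),(.105,-.095,.130)),((108,489),(-.079,.093,.115)),((548,453),(-.079,-.093,.115)),((116,512),(-.091,.093,.115)),((548,473),(-.091,-.093,.115)),
((308,288),(0,0,.104)),((312,406),(-.046,0,.062))]
px=np.array([p[0] for p in P],float); px=(px+.5)/6.5-.5+[230,145]; M=np.array([p[1] for p in P])
def w(q): 
    c,s=np.cos(q[2]),np.sin(q[2]); return np.c_[q[0]+c*M[:,0]-s*M[:,1],q[1]+s*M[:,0]+c*M[:,1],M[:,2]]
f=lambda q: (np.array([proj(m,p) for p in w(q)])-px).ravel()
r=least_squares(f,[.5,0,0]); print(r.x); print(r.fun.reshape(-1,2).round(2))
m2=cal('s0')
for p in w(r.x): print(proj(m2,p).round(1))
i=cv2.imread('pics/s0.png')[165:260,175:300]; i=cv2.resize(i,None,fx=6,fy=6,interpolation=cv2.INTER_CUBIC)
for p in w(r.x):
    u=(proj(m2,p)-[175,165]+.5)*6; cv2.circle(i,tuple(int(k) for k in u),3,(0,0,255),-1)
cv2.imwrite('pics/s0c.png',i)
# bystanders
for n,u,v,z in [('bottle top',180,197,.16),('cup',377,208,.075),('carton',378,161,.1)]: print(n,ray2z(m,u,v,z))
E
```

```text
[ 0.53931363 -0.00632924  0.08522394]
[[-0.41 -0.04]
 [ 0.56 -0.46]
 [-0.24 -0.31]
 [ 0.19 -0.76]
 [-1.11  0.55]
 [ 0.71  0.54]
 [ 0.05  0.03]
 [ 0.27  0.38]]
[280.8 222.7]
[193.9 219.6]
[278.3 183.3]
[206.  180.9]
[278.2 180.9]
[206.6 178.4]
[240.2 203.3]
[241.3 206.3]
bottle top [0.50712874 0.25124154 0.16      ]
cup [ 0.48906033 -0.29091915  0.075     ]
carton [ 0.62015351 -0.29437583  0.1       ]
```

View pics/s0c.png

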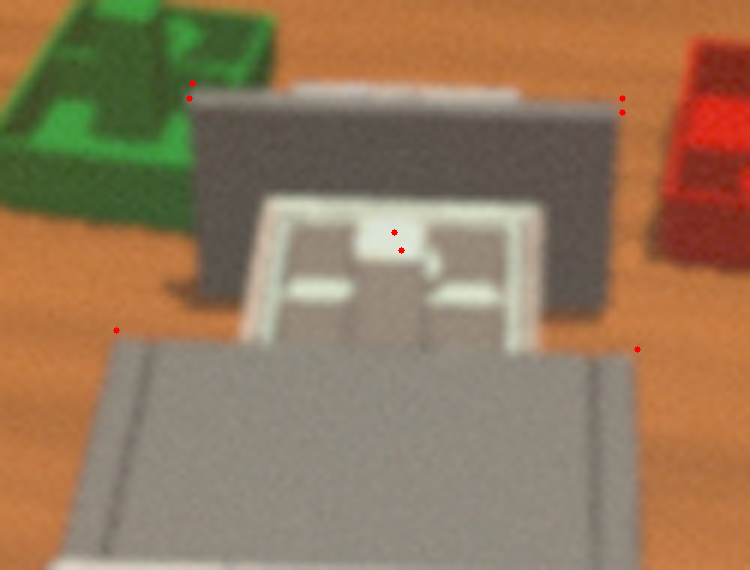

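The tray's identity is confirmed: white, with its cap by the panel. The scene view's projections sit about 1.5 px high, so I'll refine the pose jointly over both cameras.

```bash
python3 - <<'E'
from h import *
from scipy.optimize import least_squares
m=cal('t0');m2=cal('s0')
P=[((68,55),(.105,.095,.130)),((505,20),(.105,-.095,.130)),((108,489),(-.079,.093,.115)),((548,453),(-.079,-.093,.115)),((116,512),(-.091,.093,.115)),((548,473),(-.091,-.093,.115)),
((308,288),(0,0,.104)),((312,406),(-.046,0,.062))]
S=[((112,340),(.105,-.095,.130)),((634,356),(.105,.095,.130)),((192,104),(-.079,-.093,.115)),((618,119),(-.079,.093,.115)),((193,92),(-.091,-.093,.115)),((620,107),(-.091,.093,.115))]
def prep(P,k,o): return (np.array([p[0] for p in P],float)+.5)/k-.5+o, np.array([p[1] for p in P])
px,M=prep(P,6.5,[230,145]); px2,M2=prep(S,6,[175,165])
S=S[2:]; 
# S crops: columns grow toward +y
def w(q,M): 
    c,s=np.cos(q[2]),np.sin(q[2]); return np.c_[q[0]+c*M[:,0]-s*M[:,1],q[1]+s*M[:,0]+c*M[:,1],M[:,2]]
def f(q):
    a=np.array([proj(m,p) for p in w(q,M)+q[3:6]])-px; b=np.array([proj(m2,p) for p in w(q,M2)+q[6:9]])-px2
    return np.r_[a.ravel(),b.ravel(),q[3:]/.002]
r=least_squares(f,[.5,0,0]+[0]*6); print(r.x.round(4)); print(r.fun[:28].reshape(-1,2).round(2))
E
```

```text
[ 5.406e-01 -6.500e-03  8.350e-02 -1.000e-03  1.000e-04 -7.000e-04
  1.000e-03 -1.000e-04 -1.800e-03]
[[-0.3  -0.15]
 [ 0.63 -0.46]
 [-0.25 -0.47]
 [ 0.14 -0.8 ]
 [-1.13  0.39]
 [ 0.65  0.5 ]
 [ 0.07 -0.05]
 [ 0.26  0.3 ]
 [ 0.24 -0.41]
 [ 0.19  0.09]
 [-0.77 -0.02]
 [ 0.57  0.02]
 [-0.33 -0.48]
 [ 0.18 -0.47]]
```

drive_tool(steps=[[0, 10, 40, 0, 0], [0, 10, 40, 0, 0], [0, 15, 38, 0, -0.025], [0, 17, 38, 0, -0.025], [0, 20, 35, 0, -0.025], [0, 22, 35, 0, -0.025], [0, 24, 34, 0, -0.025], [0, 25, 33, 0, -0.025], [0, 25, 33, 0, -0.025], [0, 25, 33, 0, -0.025], [0, 25, 33, 0, -0.025], [0, 25, 33, 0, -0.025], [0, 20, 33, 0, -0.025], [0, 18, 33, 0, -0.025], [0, 16, 33, 0, 0], [0, 8, 20, 0, 0], [0, 0, 0, 0, 0]])

```text
clock: 1.52
position: [0.5403, -0.0292, 0.2264]
ee_rot: [-3.135, -0.143, -0.001]
force: [0.7, -0.1, 0.5]
width: 1.001
gripper_force: 0.0
```

drive_tool(steps=[[0, 0, 11, 0, -0.007], [0, 0, 12, -20, 0], [0, 0, 0, -30, 0], [0, 0, 0, -30, 0], [0, 0, 0, -22, 0], [0, 0, 0, 0, 0], [0, 0, 0, 0, 0]])

```text
clock: 2.1
position: [0.538, -0.0132, 0.1241]
ee_rot: [3.139, 0.12, -0.005]
force: [-0.5, -0.0, 0.8]
width: 1.001
gripper_force: 0.0
```

```bash
python3 - <<'E'
from h import *
a=snap('scene','s1');b=snap('top','t1'); s=observe(); print(s['position'],s['ee_rot'],s['joints'])
i=cv2.imread('pics/s1.png')[140:260,175:300]; j=cv2.imread('pics/t1.png')[145:240,220:330]
cv2.imwrite('pics/c1.png',cv2.resize(i,None,fx=4.9,fy=4.9,interpolation=cv2.INTER_CUBIC))
cv2.imwrite('pics/c1t.png',cv2.resize(j,None,fx=6,fy=6,interpolation=cv2.INTER_CUBIC))
E
```

```text
[ 0.53987595 -0.0128106   0.12612335] [3.13921092e+00 1.19816667e-01 2.74276546e-03] [ 0.10890927  0.42174262 -0.24530233  1.88671093  0.13336457  0.84706161
 -1.69857814]
```

View pics/c1.png

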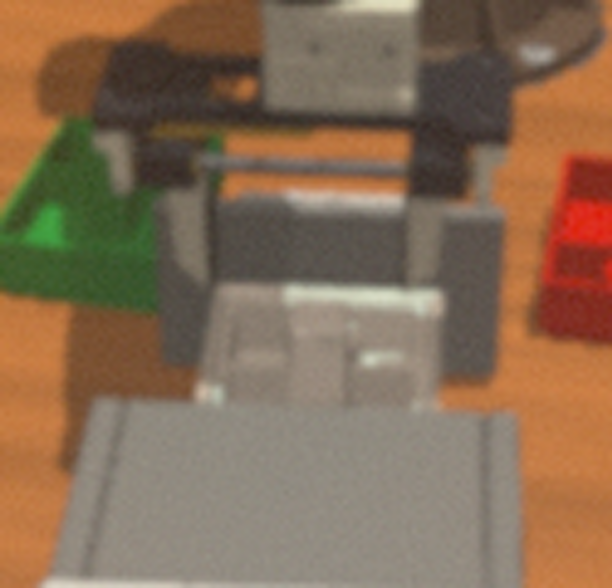

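The gripper hovers over the post, parallel to the panel. The finger inner edges are at crop columns 208 and 408, so their middle is 308, against the post at about 317. I need to shift about 5–6 mm in +y, which agrees with the reading.

drive_tool(steps=[[0, 1, 6, 0, 0.007], [0, 0, 0, 0, 0]])

```text
clock: 2.37
position: [0.5412, -0.0053, 0.1263]
ee_rot: [-3.138, -0.133, -0.004]
force: [-0.3, 0.5, -0.1]
width: 1.001
gripper_force: 0.0
```

drive_tool(steps=[[0, 0, 0, 0, 0]])

```text
clock: 2.45
position: [0.5407, -0.0059, 0.1259]
ee_rot: [-3.139, -0.133, -0.003]
force: [-0.5, 0.2, -0.5]
width: 1.0
gripper_force: 0.0
```

drive_tool(steps=[[0, 0, 0, 0, 0]])

```text
clock: 2.53
position: [0.5404, -0.0064, 0.1254]
ee_rot: [3.139, 0.132, 0.002]
force: [0.6, 0.1, 0.2]
width: 1.001
gripper_force: 0.0
```

drive_tool(steps=[[0, 0, 0, -20, 0], [0, 0, 0, -20, 0], [0, 0, 0, -16, 0], [0, 0, 0, 0, 0], [0.3, 0, 0, 0, 0], [0.5, 0, 0, 0, 0], [0.6, 0, 0, 0, 0], [0.8, 0, 0, 0, 0], [1, 0, 0, 0, 0], [1, 0, 0, 0, 0], [1, 0, 0, 0, 0], [1, 0, 0, 0, 0]], grip_force=25)

```text
clock: 3.53
position: [0.5401, -0.0066, 0.0689]
ee_rot: [3.139, 0.131, 0.0]
force: [-0.1, 0.5, 1.1]
width: 0.468
gripper_force: 0.0
```

drive_tool(steps=[[1, 0, 0, 0, 0], [1, 0, 0, 0, 0], [1, 0, 0, 0, 0], [1, 0, 0, 0, 0], [1, 0, 0, 0, 0], [1, 0, 0, 0, 0]])

```text
clock: 4.03
position: [0.54, -0.0066, 0.0687]
ee_rot: [3.139, 0.131, -0.0]
force: [-0.0, -0.4, 0.5]
width: 0.306
gripper_force: 25.0
```

drive_tool(steps=[[1, 0, 0, 4, 0], [1, 0, 0, 8, 0], [1, 0, 0, 12, 0], [1, 0, 0, 15, 0], [1, 0, 0, 15, 0], [1, 0, 0, 15, 0], [1, 0, 0, 15, 0], [1, 0, 0, 15, 0], [1, 0, 0, 15, 0], [1, 0, 0, 12, 0], [1, 0, 0, 8, 0], [1, 0, 0, 4, 0], [1, 0, 0, 0, 0], [1, 0, 0, 0, 0], [1, 0, 0, 0, 0]])

```text
clock: 5.28
position: [0.5395, -0.0066, 0.2059]
ee_rot: [3.139, 0.131, -0.002]
force: [0.3, -0.0, -2.8]
width: 0.306
gripper_force: 25.0
```

```bash
python3 - <<'E'
from h import *
snap('scene','s2'); snap('top','t2'); s=observe(); print(s['position'],s['ee_rot'],s['joints'],s['width'])
i=cv2.imread('pics/s2.png')[90:240,165:300]
cv2.imwrite('pics/c2.png',cv2.resize(i,None,fx=4,fy=4,interpolation=cv2.INTER_CUBIC))
E
```

```text
[ 0.53954461 -0.00656788  0.20597608] [-3.13882569e+00 -1.31582274e-01  2.26354767e-03] [ 0.11347247  0.33468572 -0.26035832  1.79173081  0.09867273  1.02926543
 -1.67114097] 0.30615641968979374
```

View pics/c2.png

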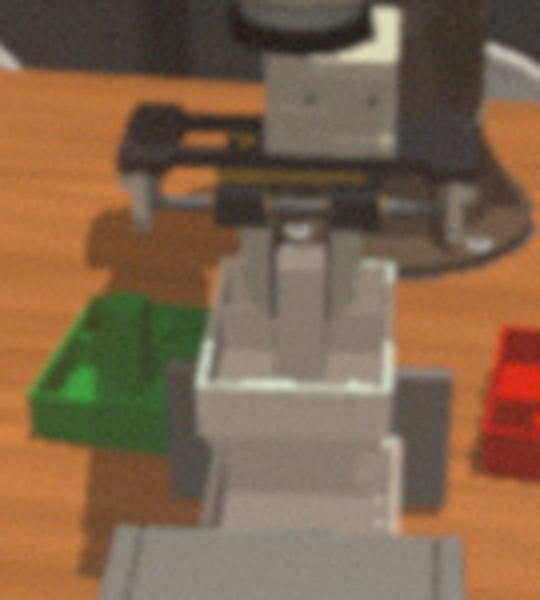

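The insert is held level with its underside at about z = 0.157, and the drawer below is empty. Now the half turn.

drive_tool(steps=[[1, 0, 0, 0, 0.04], [1, 0, 0, 0, 0.08], [1, 0, 0, 0, 0.11], [1, 0, 0, 0, 0.11], [1, 0, 0, 0, 0.11], [1, 0, 0, 0, 0.11], [1, 0, 0, 0, 0.11], [1, 0, 0, 0, 0.11], [1, 0, 0, 0, 0.11], [1, 0, 0, 0, 0.11], [1, 0, 0, 0, 0.11], [1, 0, 0, 0, 0.11], [1, 0, 0, 0, 0.11], [1, 0, 0, 0, 0.11], [1, 0, 0, 0, 0.11], [1, 0, 0, 0, 0.11]])

```text
clock: 6.72
position: [0.5397, -0.0066, 0.2062]
ee_rot: [-2.014, -2.41, 0.001]
force: [-0.4, -0.1, -2.7]
width: 0.305
gripper_force: 25.0
```

drive_tool(steps=[[1, 0, 0, 0, 0.11], [1, 0, 0, 0, 0.11], [1, 0, 0, 0, 0.11], [1, 0, 0, 0, 0.11], [1, 0, 0, 0, 0.11], [1, 0, 0, 0, 0.11], [1, 0, 0, 0, 0.11], [1, 0, 0, 0, 0.11], [1, 0, 0, 0, 0.11], [1, 0, 0, 0, 0.11], [1, 0, 0, 0, 0.11], [1, 0, 0, 0, 0.11], [1, 0, 0, 0, 0.08], [1, 0, 0, 0, 0.04], [1, 0, 0, 0, 0], [1, 0, 0, 0, 0], [1, 0, 0, 0, 0], [1, 0, 0, 0, 0]])

```text
clock: 8.22
position: [0.5399, -0.0066, 0.2066]
ee_rot: [0.064, -3.141, 0.0]
force: [-0.6, 0.1, -2.3]
width: 0.304
gripper_force: 25.0
```

```bash
python3 - <<'E'
from h import *
snap('scene','s3'); snap('top','t3'); s=observe(); print(s['position'],s['ee_rot'],s['joints'],s['width'])
r=R.from_rotvec(s['ee_rot']).as_matrix(); print('yaw of tool x',np.arctan2(r[1,0],r[0,0])-np.pi, r[:,2])
i=cv2.imread('pics/s3.png')[90:240,165:300]; j=cv2.imread('pics/t3.png')[120:240,210:330]
o=[cv2.resize(k,(400,int(400*k.shape[0]/k.shape[1])),interpolation=cv2.INTER_CUBIC)[:400] for k in (i,j)]
cv2.imwrite('pics/c3.png',np.hstack(o))
E
```

```text
[ 0.54000108 -0.00653535  0.20675916] [-6.51202267e-02  3.14086848e+00 -1.29753057e-04] [ 0.58909387  0.48122246 -0.94519469  1.7537983   0.42817199  1.12869461
  1.1215134 ] 0.30314266593228556
yaw of tool x -6.241724862935544 [ 5.08719808e-05 -8.15676685e-05 -9.99999995e-01]
```

View pics/c3.png

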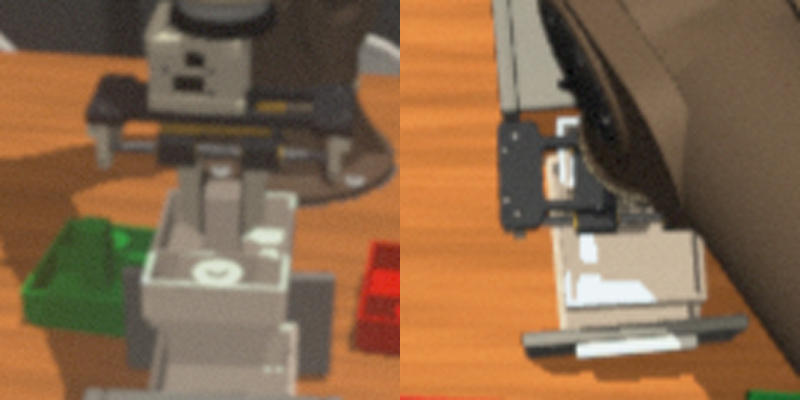

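The cap is now at the back, at (217,272) in the left crop. The yaw reads 0.0415, so 0.042 rad is missing. I'll fix that, then compare the back wall's position before and after the turn, which shows twice any grasp offset.

drive_tool(steps=[[1, 0, 0, 0, 0.042], [1, 0, 0, 0, 0], [1, 0, 0, 0, 0], [1, 0, 0, 0, 0]])

```text
clock: 8.65
position: [0.54, -0.0065, 0.2068]
ee_rot: [-0.13, 3.139, 0.0]
force: [0.2, 0.2, -2.8]
width: 0.308
gripper_force: 25.0
```

```bash
python3 - <<'E'
from h import *
snap('scene','s4'); snap('top','t4'); s=observe(); print(s['position'])
r=R.from_rotvec(s['ee_rot']).as_matrix(); print('yaw',np.arctan2(r[1,0],r[0,0])+np.pi)
k=lambda n:cv2.resize(cv2.imread(f'pics/{n}.png')[150:225,205:270],None,fx=6,fy=6,interpolation=cv2.INTER_CUBIC)
cv2.imwrite('pics/c4.png',np.hstack([k('s2'),k('s4')]))
E
```

```text
[ 0.54001426 -0.00654421  0.20677385]
yaw 0.08328131447387532
```

View pics/c4.png

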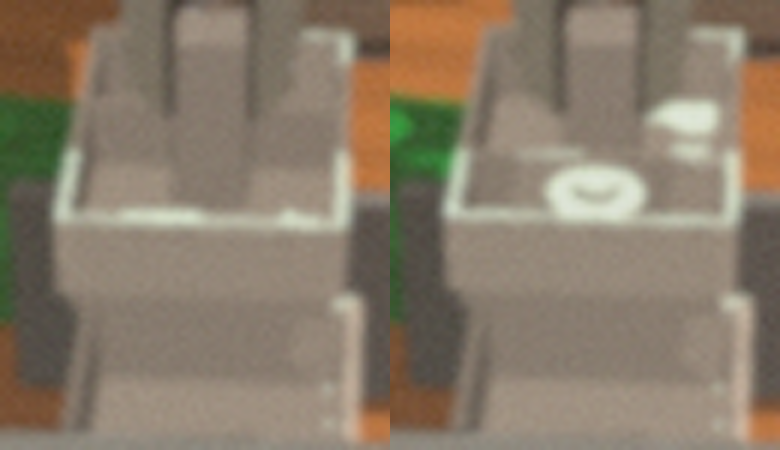

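Both views match within a pixel: the back edge is at row 218 versus 217 and the left corner at column 57 in each. The grasp is therefore centred and I can lower straight down.

drive_tool(steps=[[1, 0, 0, -5, 0], [1, 0, 0, -10, 0], [1, 0, 0, -12, 0], [1, 0, 0, -12, 0], [1, 0, 0, -12, 0], [1, 0, 0, -12, 0], [1, 0, 0, -10, 0], [1, 0, 0, -7, 0], [1, 0, 0, -5, 0], [1, 0, 0, -5, 0], [1, 0, 0, -5, 0], [1, 0, 0, 0, 0]])

```text
clock: 9.75
position: [0.5397, -0.0066, 0.111]
ee_rot: [0.132, -3.138, 0.0]
force: [-0.0, -0.6, -2.2]
width: 0.305
gripper_force: 25.0
```

drive_tool(steps=[[1, 0, 0, -3, 0], [1, 0, 0, -3, 0], [1, 0, 0, -3, 0], [1, 0, 0, -3, 0], [1, 0, 0, 0, 0]])

```text
clock: 10.17
position: [0.5397, -0.0067, 0.0992]
ee_rot: [0.132, -3.138, 0.0]
force: [0.2, 0.3, -3.2]
width: 0.308
gripper_force: 25.0
```

No contact so far, and the stepped base is past the rim. I'll continue slowly.

drive_tool(steps=[[1, 0, 0, -3, 0], [1, 0, 0, -3, 0], [1, 0, 0, -3, 0], [1, 0, 0, -3, 0], [1, 0, 0, -3, 0], [1, 0, 0, 0, 0]])

```text
clock: 10.67
position: [0.5396, -0.0067, 0.084]
ee_rot: [0.132, -3.138, -0.0]
force: [0.5, -0.7, -3.0]
width: 0.303
gripper_force: 25.0
```

drive_tool(steps=[[1, 0, 0, -3, 0], [1, 0, 0, -3, 0], [1, 0, 0, -2, 0], [1, 0, 0, -2, 0], [1, 0, 0, 0, 0]])

```text
clock: 11.08
position: [0.5398, -0.0066, 0.0743]
ee_rot: [0.132, -3.138, -0.0]
force: [-0.4, -0.7, -2.3]
width: 0.304
gripper_force: 25.0
```

drive_tool(steps=[[1, 0, 0, -2, 0], [1, 0, 0, -1, 0], [1, 0, 0, -1, 0], [1, 0, 0, -1, 0], [1, 0, 0, -0.5, 0], [1, 0, 0, 0, 0]])

```text
clock: 11.58
position: [0.54, -0.0066, 0.0691]
ee_rot: [0.132, -3.139, -0.0]
force: [-0.5, 0.1, -2.5]
width: 0.301
gripper_force: 25.0
```

drive_tool(steps=[[1, 0, 0, -0.5, 0], [1, 0, 0, -0.5, 0], [1, 0, 0, 0, 0]])

```text
clock: 11.83
position: [0.5401, -0.0065, 0.0687]
ee_rot: [-0.132, 3.138, -0.0]
force: [-3.0, -1.7, 4.1]
width: 0.304
gripper_force: 25.0
```

The insert is seated: the force reversed to +4 N at the original seating height. Release and go up.

drive_tool(steps=[[0.6, 0, 0, 0, 0], [0.5, 0, 0, 0, 0], [0.3, 0, 0, 0, 0], [0.2, 0, 0, 0, 0], [0.2, 0, 0, 0, 0], [0.2, 0, 0, 0, 0], [0.2, 0, 0, 0, 0], [0.2, 0, 0, 0, 0]])

```text
clock: 12.5
position: [0.54, -0.0065, 0.0682]
ee_rot: [-0.132, 3.139, 0.0]
force: [-0.4, 0.4, -0.3]
width: 0.79
gripper_force: 0.0
```

drive_tool(steps=[[0.2, 0, 0, 10, 0], [0.2, 0, 0, 15, 0], [0.2, 0, 0, 20, 0], [0.2, 0, 0, 20, 0], [0.2, 0, 0, 20, 0], [0.2, -30, -3, 15, 0], [0.2, -35, -3, 0, 0], [0.2, -35, -3, 0, 0], [0.2, -35, -3, 0, 0], [0.2, -10, -2, 0, 0], [1, 0, 0, 0, 0], [1, 0, 0, 0, 0], [1, 0, 0, 0, 0]])

```text
clock: 13.58
position: [0.3967, -0.0204, 0.1689]
ee_rot: [-0.131, 3.137, 0.001]
force: [0.4, 0.1, -0.0]
width: 0.629
gripper_force: 0.0
```

```bash
python3 - <<'E'
from h import *
m=snap('scene','s5'); mt=snap('top','t5'); s=observe(); print(s['position'],s['joints'],s['width'])
k=lambda n,y,x:cv2.resize(cv2.imread(f'pics/{n}.png')[y:y+100,x:x+100],(400,400),interpolation=cv2.INTER_CUBIC)
cv2.imwrite('pics/c5.png',np.hstack([k('s5',150,190),k('t5',140,230)]))
E
```

```text
[ 0.39643656 -0.02014106  0.16855677] [ 0.82324308  0.29830777 -1.06327697  2.10850709  0.33009074  0.91045172
  1.22763686] 0.5489452248541202
```

View pics/c5.png

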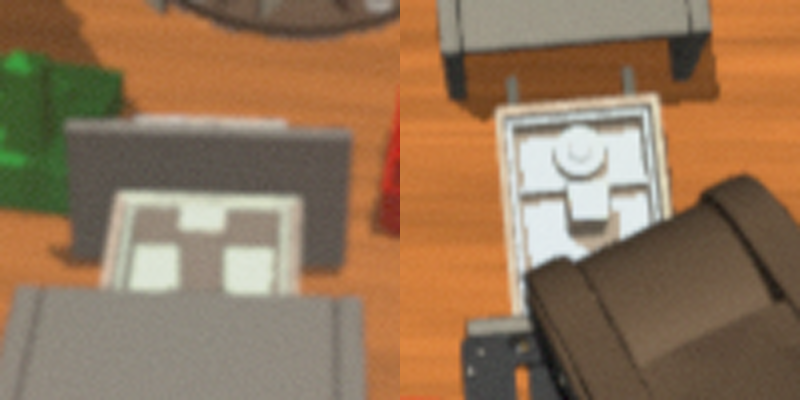

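The scene shows the insert seated inside the rim, with the cap at the back (top crop (580,150)) and the drawer still out. Now I'll lower the closed fingers in front of the lip and push along the drawer axis, which is 0.0835 rad off world x.

drive_tool(steps=[[1, 0, 1, -15, 0], [1, 0, 0, -20, 0], [1, 0, 0, -20, 0], [1, 0, 0, -15, 0], [1, 0, 0, -5, 0], [1, 0, 0, 0, 0], [1, 0, 0, 0, 0], [1, 0, 0, 0, 0], [1, 0, 0, 0, 0]], grip_force=10)

```text
clock: 14.43
position: [0.3958, -0.0195, 0.094]
ee_rot: [-0.132, 3.137, -0.0]
force: [-0.4, 0.8, 0.3]
width: 0.007
gripper_force: 0.0
```

drive_tool(steps=[[1, 8, 0.7, 0, 0], [1, 8, 0.7, 0, 0], [1, 6, 0.5, 0, 0], [1, 4, 0.3, 0, 0], [1, 4, 0.3, 0, 0], [1, 4, 0.3, 0, 0], [1, 4, 0.3, 0, 0], [1, 0, 0, 0, 0]])

```text
clock: 15.1
position: [0.4332, -0.0164, 0.093]
ee_rot: [0.132, -3.138, -0.0]
force: [0.1, -0.9, -0.6]
width: 0.004
gripper_force: 0.3
```

drive_tool(steps=[[1, 4, 0.3, 0, 0], [1, 4, 0.3, 0, 0], [1, 4, 0.3, 0, 0], [1, 4, 0.3, 0, 0]])

```text
clock: 15.43
position: [0.4488, -0.0151, 0.0929]
ee_rot: [0.132, -3.138, -0.0]
force: [-3.3, 2.4, -1.7]
width: 0.003
gripper_force: 2.2
```

drive_tool(steps=[[1, 6, 0.5, 0, 0], [1, 9, 0.75, 0, 0], [1, 10, 0.8, 0, 0], [1, 10, 0.85, 0, 0], [1, 10, 0.85, 0, 0], [1, 10, 0.85, 0, 0], [1, 10, 0.8, 0, 0], [1, 10, 0.85, 0, 0], [1, 10, 0.85, 0, 0], [1, 10, 0.85, 0, 0], [1, 10, 0.8, 0, 0], [1, 10, 0.85, 0, 0], [1, 10, 0.85, 0, 0], [1, 8, 0.65, 0, 0], [1, 5, 0.4, 0, 0], [1, 2, 0.2, 0, 0]])

```text
clock: 16.77
position: [0.5898, -0.0033, 0.0931]
ee_rot: [-0.132, 3.139, 0.001]
force: [-4.4, 0.9, 1.2]
width: 0.006
gripper_force: 2.0
```

drive_tool(steps=[[1, 3, 0.25, 0, 0], [1, 3, 0.25, 0, 0], [1, 3, 0.25, 0, 0], [1, 2, 0.2, 0, 0], [1, 2, 0.2, 0, 0]])

```text
clock: 17.18
position: [0.6018, -0.0023, 0.0932]
ee_rot: [0.132, -3.138, -0.0]
force: [-4.8, 2.3, -1.3]
width: 0.007
gripper_force: 2.1
```

drive_tool(steps=[[1, 3, 0.25, 0, 0], [1, 3, 0.25, 0, 0], [1, 2, 0.2, 0, 0], [1, 2, 0.2, 0, 0], [1, 1, 0.1, 0, 0]])

```text
clock: 17.6
position: [0.6105, -0.0017, 0.0932]
ee_rot: [0.132, -3.134, 0.002]
force: [-18.9, 0.3, 12.1]
width: 0.004
gripper_force: 9.2
```

drive_tool(steps=[[1, 2, 0.2, 0, 0], [1, 2, 0.2, 0, 0], [1, 0, 0, 0, 0]])

```text
clock: 17.85
position: [0.6105, -0.0017, 0.0931]
ee_rot: [0.133, -3.127, 0.005]
force: [-31.6, -2.1, 22.1]
width: 0.005
gripper_force: 15.9
```

The drawer stopped with the TCP at x = 0.6105, as predicted for a shut drawer (0.438 − 0.010 + 0.183 ≈ 0.611). I'll back off and check.

drive_tool(steps=[[1, -4, -0.3, 0, 0], [1, -10, -0.8, 0, 0], [1, -20, -2, 0, 0], [1, -30, -2, 0, 0], [1, -30, -2, 0, 0], [1, -30, -3, 0, 0], [1, -20, -2, 20, 0], [1, -20, -2, 40, 0], [1, 0, 0, 30, 0], [1, 0, 0, 0, 0], [1, 0, 0, 0, 0]])

```text
clock: 18.77
position: [0.4568, -0.0157, 0.1827]
ee_rot: [-0.129, 3.133, -0.003]
force: [-0.7, -0.2, -0.3]
width: 0.004
gripper_force: 0.0
```

```bash
python3 - <<'E'
from h import *
snap('scene','s6'); m=snap('top','t6'); s=observe(); print(s['position'],s['force'])
k=lambda n,y,x:cv2.resize(cv2.imread(f'pics/{n}.png')[y:y+150,x:x+100],(400,600),interpolation=cv2.INTER_CUBIC)
cv2.imwrite('pics/c6.png',np.hstack([k('s6',150,180),k('t6',70,220)]))
q=np.array([.5406,-.0065]);u=np.array([.99652,.08340]);n=np.array([-.0834,.99652])
for d in (.184,.174):
  for a,b,z in [(-.091,.093,.115),(-.091,-.093,.115),(-.103,.05,.112),(-.103,-.05,.112)]:
    p=q+u*(a+d)+n*b; print(d,(a,b),(proj(m,[*p,z])-[220,70]).round(2)*4+[400,0])
E
```

```text
[ 0.45504988 -0.01561872  0.18044997] [ 0.01938795  0.10211128 -0.25855368]
0.184 (-0.091, 0.093) [484.24 352.48]
0.184 (-0.091, -0.093) [748.04 330.36]
0.184 (-0.103, 0.05) [546.84 364.96]
0.184 (-0.103, -0.05) [688.56 353.08]
0.174 (-0.091, 0.093) [485.36 366.2 ]
0.174 (-0.091, -0.093) [749.64 344.04]
0.174 (-0.103, 0.05) [548.08 378.68]
0.174 (-0.103, -0.05) [690.04 366.76]
```

View pics/c6.png

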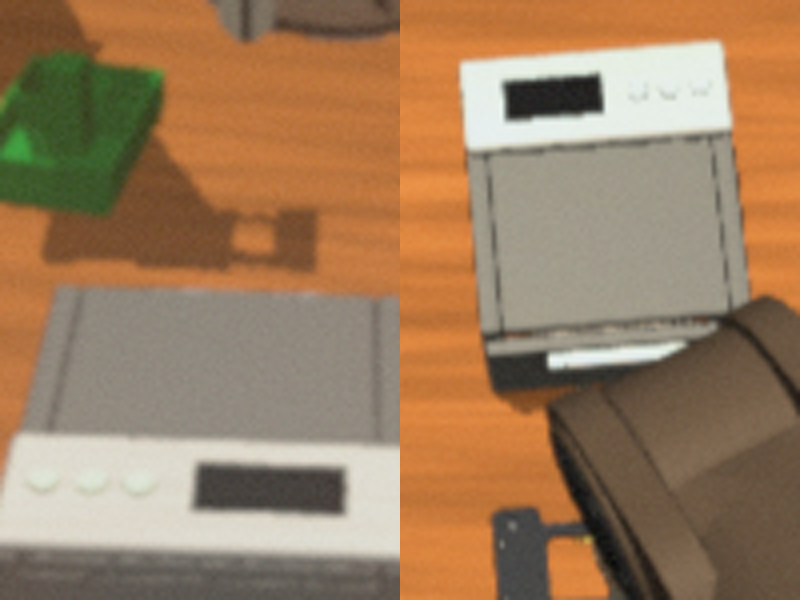

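The panel is flush with the unit. The lip's front-left corner is at crop (547,367), against a predicted row of 365 for fully shut and 379 for 10 mm short. The arm is clear and touching nothing, so I'm handing in.

```bash
python3 -c "
from cell import arm; print(arm.sign_off())"
```

```text
the job is handed in; nothing more can be done
None
```

I lifted the insert, turned it half round and lowered it home with its cap at the back, then pushed the drawer shut (within about 2 mm in the top view) and handed the job in; no verdict was returned, and I did not re-measure the bottle, carton and cup, though the arm stayed clear of them.

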